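Present the face mill to the inspection camera

TASK

First turn the black knob on the inspection stand until the camera carriage's pointer lines up with the black line on the stand. Then draw the face mill (the cutter with the broad disc head) out of the sloping rack and hold it up level in front of the camera, its disc face square to the lens, centred on it and about 50 mm away, without bumping the camera stand with it. Finish while still holding it there; leave the other two cutters, the can and the grey box where they are.

Things in the scene. Friction and masses are not known exactly. Their poses are not given: they have to be found in the camera images.
- facemill: Face mill: steel shank 20 mm diameter, 100 mm long, then a dark disc head 48 mm diameter, 22 mm thick; about 0.5 kg, balance point about 80 mm from the shank end. Origin: centre of the shank's free end; z along the shank to the disc. Starts with 45 mm of shank in a rack bore, leaning 45 degrees, disc up, along the rack's +x; the free shank's middle is at z = 72 mm.
- face (a point): Centre of the face mill's disc face, 122 mm along its z axis from its origin; the axes are those of the face mill.
- endmill: Bystander in the rack: the same shank (20 mm diameter, 100 mm long) with a 32 mm nut and a slim 10 mm cutter, 160 mm long in all. Origin and axes as for the face mill.
- drill: Bystander in the rack: the same shank with a 32 mm nut and a thin 6 mm drill, 188 mm long in all. Origin and axes as for the face mill.
- rack: Fixed sloping aluminium rack on a dark base, 130 x 230 mm, 110 mm high. Three blind bores 22 mm wide, 45 mm deep, 75 mm apart along its y, in a face that looks 45 degrees up along its +x (roughly away from the robot): cutters draw out along +x and up equally. Origin at table level by the middle bore, z up. Which cutter is in which bore varies.
- stand: Fixed inspection stand: grey base 90 mm (x) by 320 mm (y, from -90 to +230) and 20 mm high, with a rail on which the camera carriage slides along y, and a gearbox with the knob at its +y end. Origin on the table under the middle of the rail; the camera looks along the stand's -x (roughly to the robot).
- knob (a joint): Angle of the round black knob in rad, positive counter-clockwise from above, range -3.1 to 3.1. Turning it +1 rad moves the camera carriage 9 mm along the stand's +y. It turns with light friction (0.04 N m) and stays where it is left. It starts well on the negative side.
- knob_grip (a point): Point to grip on the knob's vertical axis: a round cylinder 36 mm in diameter from 20 mm below to 10 mm above this point (top 88 mm above the table), gearbox top 26 mm below it. Within 115 mm of its axis only the can may stand taller than 60 mm. Axes turn with the knob.
- pointer (a point): Tip of the pointer, a thin dark 4 mm blade along the stand's x, on an arm of the camera carriage, about 41 mm above the table, between camera and knob. Moves with the carriage; axes parallel to the stand's.
- mark (a point): Middle of the fixed black line (3 mm wide, along the stand's x) on a white plate of the stand just beyond the pointer. The pointer is lined up when pointer and line have the same y in the stand's frame.
- lens (a point): Centre of the camera's front glass, 170 mm above the table; lens 40 mm in diameter on a grey 56 mm camera cube that rides on the carriage. Axes parallel to the stand's: the camera looks along -x.
- view (a point): Point on the lens axis 50 mm in front of the glass, 170 mm above the table, where the disc face is to be held (with the shank pointing away from the lens). Moves with the carriage; axes parallel to the stand's.
- oilcan: Bystander: metal can 60 mm in diameter, 110 mm high; origin at its underside.
- insertbox: Bystander: grey plastic box 70 x 50 x 22 mm; origin at its underside.
Mind the look-alikes: they are no part of the job. What is shaped like the facemill but blue or yellow is not meant.

How it is judged:
By the outcome, as a careful person would: the job done as asked, in the order asked, and still so for the second after the job is handed in, while the arm keeps its last pose, push and grip.
It also fails if it takes over 72 s, if anything falls off the work surface, if the arm or the gripper's body presses on something with over 40 N, if the wrist force passes 120 N, or if a joint passes its speed limit or range.

ROBOT

A 6-joint arm with a two-finger parallel gripper is mounted at the origin on the work surface. World frame = base frame: x ahead of the robot, y to its left, z up, the work surface at z = 0. Lengths are in m, angles in degrees, forces in N, time in s.
With the tool pointing down it reaches from about 0.4 to 0.825 m from the base axis. Payload 7 kg.
Tool frame: the origin (TCP) lies at the very end of the fingers, on their centre line; the grasp point (between the pads) lies 19 mm behind it; z points along the fingers, y is the line along which they close (so a half turn about z gives the same grasp; the last joint's range is limited). The gripper opens to 88 mm and grips with 3 to 60 N. Pads are 19 mm wide; open, the fingers measure 130 mm over their backs; the gripper's body (78 mm by 193 mm) begins 47 mm behind the grasp point.
Start: joints at [91.278, 20.546, 0.682, 0, -70.136, -16.507], TCP at [0.177, 0.651, 0.227] pointing down, gripper open.
Joint ranges: [-176.03, 176.03], [-82.01, 121.73], [-58.28, 71.71], [-173.87, 95.51], [-174.79, -0.11], [-173.66, 173.66]. Speed limits (degrees/s): [136.94, 136.94, 172.46, 180, 180, 180].

INTERFACE

Orientations are given as [roll, pitch, yaw] about the fixed x, y, z axes, in that order (R = Rz(yaw) Ry(pitch) Rx(roll)).
In Python, from plant import r gives the robot as it stands. The module is installed in compiled form; this text tells all that it offers.
- The arm moves only by the tool jog_arm, never from a script. Its arguments are lists of equal length, an entry for each row: "travel": the shift along the tool's x, y, z each as a share of 50 cm, from -1 to 1, a list of three; "dr": the turn, a rotation vector about the tool's x, y, z each as a share of 360 degrees, from -1 to 1, a list of three; "claw": the opening, from 0 (shut) to 1 (fully open). A call has exactly 10 rows; each row is the pose to reach, as a shift and turn from the pose commanded when the call began, along the tool's axes at that moment, turning the shorter way round; what a row does not reach only later rows make up. A row lasts 1/8 s, in which the tool goes at most 62.5 mm and 10.7 degrees, less where a joint would pass 70% of its speed; a pose out of reach is approached as far as the arm can. A call with a number of a shift or a turn outside -1 to 1 is refused whole. A call with a gripper value outside its range is refused whole. The fingers move at their own pace and stop on an object; "newtons" is the grip in N (left out, the last holds). Time passes only in rows, so rows that repeat a pose let the fingers close, or fill a call up. It gives the time, the measured TCP pose, the force, the opening and the grip force at its end, in the units of the state.
- r.get_state(): the state, without advancing time (a new reading comes with each control period).
- r.capture(name): name is "side" or "top"; returns a dict with "pixels" (400x640x3 uint8, red, green, blue), "range_z" (400x640 float32, m along the optical axis (not along the pixel's ray), 0 where there is no reading), "fx", "fy", "cx", "cy" (pixels), "dist_coeffs" ([k1, k2, p1, p2, k3] as OpenCV has them; the pictures are not rectified), "position" and "attitude" of the camera in the world. Camera axes: x right, y up, looking along -z (the intrinsics and any distortion apply to the point x, -y, -z); pixel columns grow to the right and rows downward; lengths in m; the calibration is good to about 2 mm. A picture is of the moment at which its call begins.
- r.close_job(): hands the job in; it is judged then, once.
Trained networks look in the newest picture that a camera, given by its name, has taken for a name from the list of things; names that differ only in an ending like _2 or _b are one class to them, and where a whole thing is asked for, a point or a joint stands for the part that bears it (a point fixed in the world has none). Each returns a list of dicts, best first, with "conf" (0 to 1); they miss things now and then, are a little off and sometimes report something else, mostly with a low value. They report only what shows in the picture. A call takes as long as a camera call. They do not tell look-alikes from the thing itself.
- r.boxes_of(name, camera): "extent" ([left, top, right, bottom] in pixels, round what is visible of it).
- r.regions_of(name, camera): "pixels" (400x640 bool, what is visible of it) and "extent" ([left, top, right, bottom] in pixels, round what is visible of it).
- r.tip_of(name, camera): "at" ([column, row] in pixels: a listed point, or the origin of a listed thing).
The state is a dict: "time_s": time; "joints": joint angles; "qd": joint speeds; "joint_torque": joint torques, N m; "tcp_pos": TCP position; "eef_rot": TCP orientation; "contact_force": force on the tool from outside, world axes, zero at the start; "moment": the same for the moment, N m; "gripper_width": finger opening in m; "gripper_force": force on a finger pad.
Only numpy, scipy, OpenCV 4.12 (cv2) and the standard library are available. Lean on these libraries where they do the work, as an engineer would, in place of code of your own. Each camera call takes 0.05 s, during which the arm holds its last target. There are 200 camera calls.

## Working session

There is one attempt and no reset: what is moved stays moved. The work goes in short steps, Python scripts to look and compute and a tool call to move; the robot and the scene stay as the last step left them, time stands still between calls to the robot, and variables do not carry over. Pictures are saved under pics/ and viewed, at most 10 in all, crops included, and the job is handed in when it is done.

Besides the shell and the picture viewer there is one more tool, called after "Emit:" as name(argument=value, ...) on one line, values as JSON. jog_arm: Moves the arm, as the interface text tells. Its arguments: {"type":"object","properties":{"travel":{"type":"array"},"dr":{"type":"array"},"claw":{"type":"array"},"newtons":{"type":"number"}},"required":["travel","dr","claw"]}

```bash
mkdir -p pics; cat > h.py <<'E'
import numpy as np, cv2
from scipy.spatial.transform import Rotation as R
from plant import r
def rot(a):
    a=np.array(a,float)
    if a.shape==(3,3): return a
    if a.size==4: return R.from_quat(a).as_matrix()
    return R.from_euler('xyz',a,degrees=True).as_matrix()
def cap(n,f=None):
    c=r.capture(n)
    if f: cv2.imwrite('pics/'+f,c['pixels'][:,:,::-1])
    return c
def rays(c,uv):
    K=np.array([[c['fx'],0,c['cx']],[0,c['fy'],c['cy']],[0,0,1]])
    p=cv2.undistortPoints(np.array(uv,float).reshape(-1,1,2),K,np.array(c['dist_coeffs'],float)).reshape(-1,2)
    return np.c_[p[:,0],-p[:,1],-np.ones(len(p))]@rot(c['attitude']).T
def at_z(c,uv,z):
    d=rays(c,uv);o=np.array(c['position']);return o+d*((z-o[2])/d[:,2])[:,None]
def pts(c,uv):
    uv=np.array(uv).reshape(-1,2);i=uv.round().astype(int)
    z=c['range_z'][i[:,1].clip(0,399),i[:,0].clip(0,639)]
    return np.array(c['position'])+rays(c,uv)*z[:,None]
def proj(c,P):
    P=(np.array(P).reshape(-1,3)-c['position'])@rot(c['attitude'])
    K=np.array([[c['fx'],0,c['cx']],[0,c['fy'],c['cy']],[0,0,1]])
    return cv2.projectPoints(P*[1,-1,-1],np.zeros(3),np.zeros(3),K,np.array(c['dist_coeffs'],float))[0].reshape(-1,2)
E
python3 - <<'E'
from h import *
np.set_printoptions(precision=4,suppress=True)
print(r.get_state())
for n in('top','side'):
    c=cap(n,n+'0.png');print(n,c['position'],c['attitude'],c['fx'],c['dist_coeffs'])
    for t in('facemill','face','endmill','drill','rack','stand','knob_grip','pointer','mark','lens','view','oilcan','insertbox'):
        for d in r.tip_of(t,n)[:3]:
            print(n,t,round(d['conf'],2),np.round(d['at'],1),pts(c,d['at'])[0])
    for t in('facemill','knob','oilcan','insertbox','stand','rack'):
        print(t,[(round(d['conf'],2),np.round(d['extent'])) for d in r.boxes_of(t,n)[:3]])
E
```

```text
{'time_s': 0.0, 'joints': array([ 91.2774,  20.5909,   0.6329,  -0.0194, -70.1347, -16.5058]), 'qd': array([ 0.0504, -0.0147, -0.0574,  0.0271,  0.0629,  0.0176]), 'joint_torque': array([ -0.0022, -58.2724,  29.3054,   6.9975,   0.0068,  -0.0002]), 'tcp_pos': array([0.1772, 0.6508, 0.2256]), 'eef_rot': array([179.906 ,  -0.0089, -15.235 ]), 'contact_force': array([-0.7295,  0.5757,  0.2903]), 'moment': array([ 0.029 ,  0.005 , -0.0074]), 'gripper_force': 0.0, 'gripper_width': 0.08765611538088926}
top [ 0.2834 -0.0366  1.7064] [  9.5158  -0.8568 -88.9056] 475.565165860586 [0.023 0.    0.    0.    0.   ]
top facemill 0.66 [432.1 262.7] [ 0.3302 -0.44    0.0181]
top facemill 0.59 [387.5 135.5] [ 0.7892 -0.2835  0.0227]
top facemill 0.55 [346.6 250.5] [ 0.3667 -0.1383  0.0183]
top face 0.76 [397.7 265.8] [ 0.3172 -0.3213  0.0022]
top face 0.72 [356.7 282.2] [ 0.2577 -0.1732  0.0379]
top face 0.6 [391.5 178. ] [ 0.6062 -0.2794  0.1403]
top endmill 0.44 [370.1 208.9] [ 0.5057 -0.2123  0.0975]
top drill 0.44 [408.1 200.6] [ 0.5361 -0.3414  0.1042]
top rack 0.86 [387.5 211.5] [ 0.5001 -0.274
[... 1668 characters left out ...]
 [321.9 180.4] [ 0.5474 -0.0053  0.1698]
side view 0.36 [324.6 199.7] [0.6039 0.1124 0.0339]
side oilcan 0.65 [242.9 183.3] [0.3942 0.3049 0.031 ]
side insertbox 0.59 [259.7 214.7] [0.404  0.1243 0.0166]
facemill [(0.96, array([226., 271., 273., 302.])), (0.92, array([445., 270., 462., 310.])), (0.76, array([258., 324., 298., 390.]))]
knob [(0.43, array([282., 161., 360., 245.])), (0.3, array([390., 234., 435., 292.]))]
oilcan [(0.87, array([234., 151., 253., 191.]))]
insertbox [(0.66, array([248., 201., 278., 221.]))]
stand [(0.7, array([283., 160., 358., 245.]))]
rack [(0.97, array([310., 244., 413., 352.])), (0.66, array([307., 160., 351., 226.])), (0.56, array([366., 235., 404., 273.]))]
```

```bash
python3 - <<'E'
import cv2
t=cv2.imread('pics/top0.png')[120:300,180:450];s=cv2.imread('pics/side0.png')[140:400,200:480]
cv2.imwrite('pics/t1.png',cv2.resize(t,None,fx=2.9,fy=2.9,interpolation=2))
cv2.imwrite('pics/s1.png',cv2.resize(s,None,fx=2.3,fy=2.3,interpolation=2))
E
```

```text
(no output)
```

View pics/t1.png

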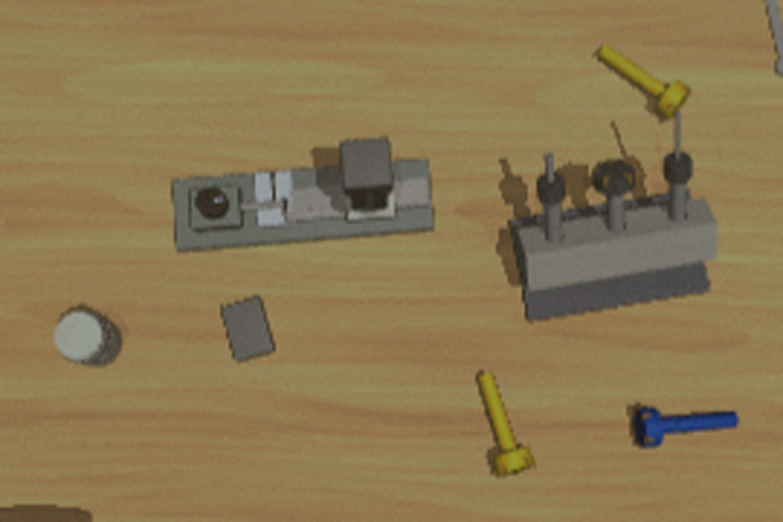

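View pics/s1.png

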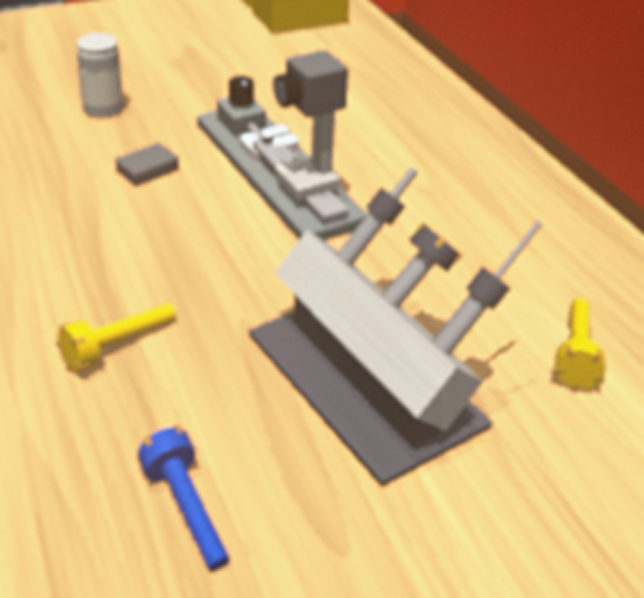

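The face mill (dark disc) is in the rack's middle bore: t1 (614,178), s1 (432,245). The knob is at t1 (212,203), with the pointer just right of the black line on the white plate (273,187). The blue and yellow ones are decoys. Next I measure accurately.

```bash
cat > m.py <<'E'
from h import *
np.set_printoptions(precision=4,suppress=True)
def cloud(c):
    v,u=np.mgrid[0:400,0:640];uv=np.c_[u.ravel(),v.ravel()]
    P=pts(c,uv);return P.reshape(400,640,3)
def rect(P):
    (cx,cy),(w,h),a=cv2.minAreaRect((P[:,:2]*1000).astype(np.float32));
    return cx,cy,w,h,a
E
python3 - <<'E'
from m import *
for n in('top','side'):
    c=cap(n);P=cloud(c).reshape(-1,3);col=c['pixels'].reshape(-1,3).astype(int)
    b=lambda lo,hi:np.all((P>lo)&(P<hi),1)
    st=b([.48,-.15,.012],[.68,.26,.03]); sat=col.max(1)-col.min(1)
    print(n,'stand',rect(P[st&(sat<40)]),st.sum())
    k=b([.51,.14,.078],[.62,.23,.1]);print('knob top',P[k].mean(0),rect(P[k]),k.sum(), np.median(P[k][:,2]))
    rk=b([.38,-.42,.004],[.62,-.13,.13])&(sat<40);
    print('rackbase',rect(P[rk&(P[:,2]<.02)]))
    cam=b([.5,-.06,.185],[.68,.08,.23]);print('camtop',rect(P[cam]),np.median(P[cam][:,2]),cam.sum())
    # facemill region
    g=[d for d in r.regions_of('facemill',n)]
    for d in g:
        Q=P[d['pixels'].ravel()]; print('fm',round(d['conf'],2),d['extent'],np.median(Q,0),len(Q))
    for t in('pointer','mark','lens','knob_grip'):
        z={'pointer':.041,'mark':.04,'lens':.17,'knob_grip':.078}[t]
        for d in r.tip_of(t,n)[:1]: print(t,d['at'],at_z(c,[d['at']],z)[0])
E
```

```text
top stand (577.7228393554688, 89.59339141845703, 91.0509262084961, 319.9931335449219, 6.374063014984131) 1118
knob top [0.5655 0.1925 0.0869] (565.9786376953125, 192.5936279296875, 32.45591735839844, 31.401927947998047, 2.637150287628174) 83 0.08749184932227116
rackbase (540.8823852539062, -296.8907775878906, 161.50912475585938, 244.96194458007812, 10.988199234008789)
camtop (584.3192749023438, 6.298032760620117, 76.4472885131836, 55.92084503173828, 5.9992756843566895) 0.19629914956508776 342
fm 0.74 [241.8, 166.1, 334.0, 205.9] [0.5707 0.0812 0.0301] 2382
fm 0.73 [397.9, 261.7, 434.7, 274.9] [ 0.317  -0.3605  0.026 ] 288
fm 0.69 [388.4, 137.6, 419.6, 160.8] [ 0.7391 -0.3421  0.0269] 223
fm 0.61 [344.7, 249.3, 363.2, 284.7] [ 0.2992 -0.1594  0.0269] 293
pointer [254.7, 188.5] [0.5778 0.1918 0.041 ]
mark [270.0, 186.6] [0.5861 0.1381 0.04  ]
lens [305.6, 194.4] [0.5391 0.0072 0.17  ]
knob_grip [253.7, 187.2] [0.5758 0.1904 0.078 ]
side stand (577.1600341796875, 85.08401489257812, 89.12995910644531, 316.12139892578125, 6.277291774749756) 937
knob top [0.5645 0.1886 0.0855] (564.2675170898438, 193.2476806640625, 32.37226486206055, 37.065853118896484, 0.47583863139152527) 76 0.08660880934471316
rackbase (522.9768676757812, -296.5172424316406, 128.07229614257812, 228.67892456054688, 11.06189250946045)
camtop (584.8544921875, 4.537639617919922, 76.31724548339844, 58.367305755615234, 7.472849369049072) 0.19628793469531464 331
fm 0.87 [367.7, 237.4, 401.1, 272.7] [ 0.5814 -0.2907  0.1286] 448
fm 0.7 [224.8, 268.4, 273.8, 303.1] [ 0.282  -0.1705  0.025 ] 622
fm 0.68 [442.9, 267.4, 463.9, 307.9] [ 0.7205 -0.3734  0.0263] 524
pointer [316.8, 200.3] [0.5761 0.1061 0.041 ]
mark [323.4, 199.9] [0.5962 0.1031 0.04  ]
lens [320.2, 179.4] [0.5451 0.001  0.17  ]
knob_grip [302.3, 177.7] [0.5599 0.1917 0.078 ]
```

```bash
python3 - <<'E'
import cv2,numpy as np
t=cv2.imread('pics/top0.png')[165:215,235:335];s=cv2.imread('pics/side0.png')[155:245,280:370]
a=cv2.resize(t,(800,400),interpolation=0);b=cv2.resize(s,(400,400)[:2],interpolation=0)
cv2.imwrite('pics/z1.png',np.vstack([a[:, :],])[:400]);
o=np.zeros((600,800,3),np.uint8);o[:300,:600]=cv2.resize(t,(600,300),interpolation=0);o[300:,:600]=cv2.resize(s[15:60],(600,300),interpolation=0)
cv2.imwrite('pics/z2.png',o)
E
```

```text
(no output)
```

View pics/z2.png

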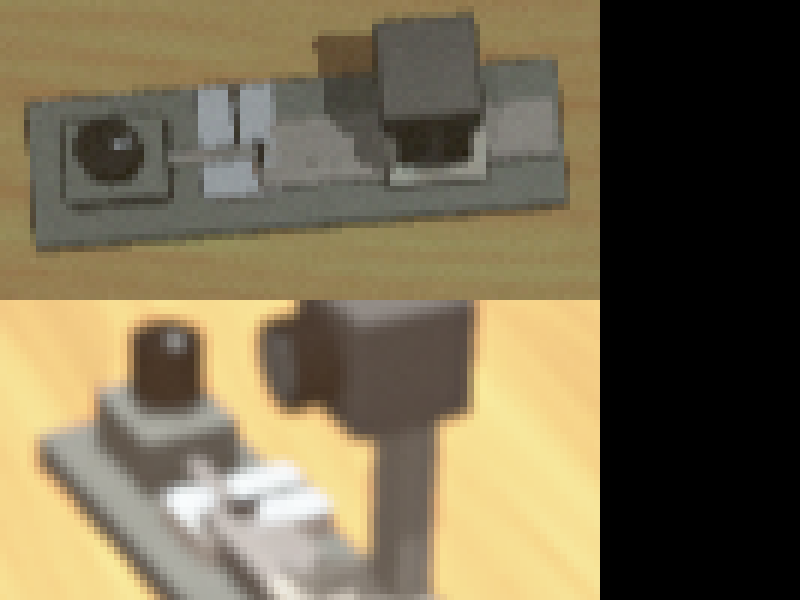

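```bash
cat >> h.py <<'E'
def go(pos,Rm,frm=None):
    s=r.get_state();p0,R0=(s['tcp_pos'],rot(s['eef_rot'])) if frm is None else frm
    print('travel',np.round(R0.T@(np.array(pos)-p0)/.5,4),'dr',np.round(R.from_matrix(R0.T@Rm).as_rotvec(degrees=True)/360,4))
down=lambda yaw:rot([180,0,yaw])
E
python3 - <<'E'
from m import *
go([.565,.193,.19],down(-60))
go([.565,.193,.062],down(-60),(np.array([.565,.193,.19]),down(-60)))
o=np.array([.5852,.02]);a=np.radians(6.35);yv=np.array([-np.sin(a),np.cos(a)])
c=cap('top')
g=cv2.cvtColor(c['pixels'],cv2.COLOR_RGB2GRAY)
print(g[178:194,264:286])
for uv in([274.2,184],[278,190.8]):
    p=at_z(c,[uv],.041)[0];print(p,(p[:2]-o)@yv)
E
```

```text
travel [0.9889 0.6807 0.0731] dr [ 0.     -0.      0.1244]
travel [ 0.    -0.     0.256] dr [0. 0. 0.]
[[127 127 128 126 125 115 118 109 112 111 114 115 124 118 120 130 110  99
  108  96  87  86]
 [114 120 121 113 133 120 129 120 120  87  86 128 136 130 132 144 121 102
  102 104 102 100]
 [ 92 101 103  90 146 144 153 153 153  76  71 152 153 155 153 152 115 101
  101 105 100 103]
 [ 98  95  98  88 154 155 152 155 151  84  88 156 156 151 154 153 124  99
  103 102 102 100]
 [102  99  97  91 152 153 153 153 154 106  98 155 153 153 152 154 134 100
  101 103 100 102]
 [ 98  99 100  92 152 154 151 157 151 126  87 152 153 152 154 153 131 103
  102 104  99 103]
 [ 97  99  99 101 154 153 154 154 151 125  62 155 155 154 152 155 137 107
  107 103 103 105]
 [ 99 100  99 102 153 154 156 153 151 136  60 151 157 154 152 152 135 113
  120 120 116 113]
 [100 101 100 105 152 154 153 152 153 153  55 155 155 153 154 146 126 126
  127 124 123 123]
 [100  98 100 101 146 152 153 153 154 153  51 152 152 142 145 150 127 125
  120 122 125 121]
 [ 99  99 101 102 132 154 155 143 143 133  60 137 142 103 100 135 140 129
  125 125 126 125]
 [ 98  95  93 101 120 135 138 119 121 106  93 120 122  86  53 119 140 127
  125 124 126 127]
 [111 107 110 115 114 114 112 113 108 109 106 119 120 107  47 129 131 128
  124 125 126 126]
 [119 120 122 120 121 125 118 122 113 114 126 128 127  98  48 134 134 130
  124 124 125 125]
 [ 92 102  98  99 106 131 132 141 137 135 155 151 155 101  67 141 136 124
  127 127 127 128]
 [ 86  98 104 102 109 153 154 153 155 156 153 154 154 110  97 124 126 127
  127 126 130 126]]
[0.5956 0.1234 0.041 ] 0.1016122975014725
[0.5714 0.109  0.041 ] 0.09002893512719001
```

Emit:
jog_arm(travel=[[0.99,0.68,0.07],[0.99,0.68,0.07],[0.99,0.68,0.07],[0.99,0.68,0.07],[0.99,0.68,0.07],[0.99,0.68,0.07],[0.99,0.68,0.07],[0.99,0.68,0.07],[0.99,0.68,0.07],[0.99,0.68,0.07]], dr=[[0,0,0.124],[0,0,0.124],[0,0,0.124],[0,0,0.124],[0,0,0.124],[0,0,0.124],[0,0,0.124],[0,0,0.124],[0,0,0.124],[0,0,0.124]], claw=[1,1,1,1,1,1,1,1,1,1], newtons=20)

```text
time_s: 3.9
tcp_pos: [0.567, 0.1908, 0.1914]
eef_rot: [180.0, -0.0, -60.0]
contact_force: [0.9, 1.0, -0.3]
gripper_width: 0.0876
gripper_force: 0.0
```

Emit:
jog_arm(travel=[[-0.006,0.001,0.1],[-0.006,0.001,0.2],[-0.006,0.001,0.258],[-0.006,0.001,0.258],[-0.006,0.001,0.258],[-0.006,0.001,0.258],[-0.006,0.001,0.258],[-0.006,0.001,0.258],[-0.006,0.001,0.258],[-0.006,0.001,0.258]], dr=[[0,0,0],[0,0,0],[0,0,0],[0,0,0],[0,0,0],[0,0,0],[0,0,0],[0,0,0],[0,0,0],[0,0,0]], claw=[1,1,1,1,0.3,0.3,0.3,0.3,0.3,0.3], newtons=20)

```text
time_s: 5.15
tcp_pos: [0.565, 0.1963, 0.0629]
eef_rot: [-179.8, -0.0, -59.8]
contact_force: [3.1, 1.5, -0.5]
gripper_width: 0.0354
gripper_force: 20.0
```

Emit:
jog_arm(travel=[[0,0,0],[0,0,0],[0,0,0],[0,0,0],[0,0,0],[0,0,0],[0,0,0],[0,0,0],[0,0,0],[0,0,0]], dr=[[0,0,0],[0,0,0],[0,0,0],[0,0,0],[0,0,0],[0,0,0],[0,0,0],[0,0,0],[0,0,0],[0,0,0]], claw=[0.2,0.2,0.2,0.2,0.2,0.2,0.2,0.2,0.2,0.2])

```text
time_s: 6.4
tcp_pos: [0.565, 0.1963, 0.0629]
eef_rot: [-179.9, -0.0, -59.8]
contact_force: [5.2, 1.9, -1.9]
gripper_width: 0.0357
gripper_force: 20.0
```

Emit:
jog_arm(travel=[[0,-0.002,0],[0,-0.002,0],[0,-0.002,0],[0,-0.002,0],[0,-0.002,0],[0,-0.002,0],[0,-0.002,0],[0,-0.002,0],[0,-0.002,0],[0,-0.002,0]], dr=[[0,0,-0.025],[0,0,-0.05],[0,0,-0.075],[0,0,-0.1],[0,0,-0.125],[0,0,-0.15],[0,0,-0.175],[0,0,-0.2],[0,0,-0.207],[0,0,-0.207]], claw=[0.2,0.2,0.2,0.2,0.2,0.2,0.2,0.2,0.2,0.2])

```text
time_s: 7.65
tcp_pos: [0.5633, 0.1923, 0.0628]
eef_rot: [179.8, 0.3, 14.7]
contact_force: [0.1, -14.2, 8.6]
gripper_width: 0.0356
gripper_force: 20.0
```

```bash
python3 - <<'E'
from m import *
s=r.get_state();print(s['joints'],s['eef_rot'])
c=cap('top','top2.png');
g=cv2.cvtColor(c['pixels'],cv2.COLOR_RGB2GRAY);print(g[178:196,262:284])
d=cap('side','side2.png')
for n,k in(('top',c),('side',d)):
    for t in('pointer','mark'):print(n,t,[(round(x['conf'],2),x['at']) for x in r.tip_of(t,n)[:2]])
o=np.zeros((600,800,3),np.uint8);f=lambda im:cv2.resize(im,(600,300),interpolation=0)[:,:,::-1]
o[:300,:600]=f(c['pixels'][165:215,235:335]);o[300:,:600]=f(d['pixels'][180:215,285:355]);cv2.imwrite('pics/z3.png',o)
E
```

```text
[ 37.727   22.0444 -20.9237   0.1682 -47.3694  66.8187] [179.754    0.2618  14.6595]
[[ 53  80  51  78  74  76  63  53  61  58  59  61  58  59  59  59 118 134
  118 102 108  97]
 [ 57  55  49  73  72  71  78  59  58  59  61  59  59  58  58  57 101 159
  130 103 105 107]
 [ 55  54  50  57  68  74  96  63  59  61  59  56  57  62  59  61  99 167
  124 102 101 103]
 [ 54  54  53  49  64  73 102  74  57  58  61  57  61  54  57  63  90 167
  133  99 102 102]
 [ 53  51  52  51  63  75 107  80  59  60  60  58  60  61  58  60  63 170
  146 107 104 101]
 [ 55  56  55  49  65  71 106  88  59  60  60  59  57  60  54  57  61 145
  145 104 104 102]
 [ 55  57  55  48  60  63 106  95  58  59  58  60  58  58  55  68  59  94
  143 101 108 106]
 [ 56  54  56  51  53  66 109 105  63  52  59  60  60  59  59  71  66  90
  138 115 120 119]
 [ 58  52  56  54  50  65  94  98  66  58  59  57  58  59  55  56  58  67
  124 125 126 125]
 [ 51  49  58  57  62  63  73  68  57  59  62  57  59  56  63  56  61  60
  123 129 125 123]
 [ 55  50  60  55  61  57  58  52  55  58  57  61  56  56  72  54  59  62
  107 136 125 129]
 [ 59  57  50  56  50  56  55  64  48  50  60  56  63  61  66  59  56  55
   87 127 126 126]
 [ 51  51  51  51  47  70  54  82  83  55  56  60  58  59  61  64  57  50
   74 132 126 125]
 [ 48  51  54  56  59  95  70  86  97  63  55  55  49  55  69  62  74  85
  117 131 121 125]
 [ 54  58  63  57  59  91  83 109 122 121 120  78  63  50  78  63  89 114
  140 125 129 125]
 [ 62  54  58  58  60  59  92 148 167 169 168 134 119  78 110 107 101 114
  128 130 129 134]
 [ 58  53  56  49  51  45 103 170 166 169 167 167 147 106 140 139 131 132
  135 127 133 141]
 [ 47  48  48  55  52  62  82 168 169 168 169 170 150 120 130 132 121 127
  130 127 119 120]]
top pointer [(0.79, [274.0, 192.6])]
top mark [(0.68, [271.9, 184.5])]
side pointer [(0.78, [316.2, 198.1])]
side mark [(0.58, [320.8, 196.8]), (0.19, [244.1, 185.2])]
```

View pics/z3.png

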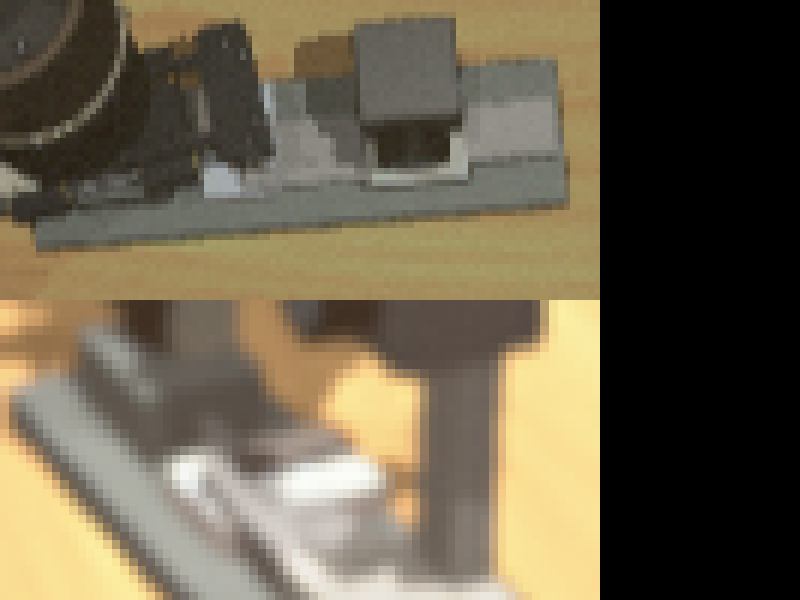

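Emit:
jog_arm(travel=[[0,0,0],[0,0,0],[0,0,0],[0,0,0],[0,0,-0.1],[0,0,-0.2],[0.04,-0.15,-0.26],[0.076,-0.29,-0.26],[0.076,-0.29,-0.26],[0.076,-0.29,-0.26]], dr=[[0,0,0],[0,0,0],[0,0,0],[0,0,0],[0,0,0],[0,0,0],[0,0,0],[0,0,0],[0,0,0],[0,0,0]], claw=[1,1,1,1,1,1,1,1,1,1])

```text
time_s: 9.2
tcp_pos: [0.5642, 0.3483, 0.1921]
eef_rot: [-180.0, 0.0, 14.8]
contact_force: [0.1, -0.8, -0.3]
gripper_width: 0.0876
gripper_force: 0.0
```

```bash
python3 - <<'E'
from m import *
c=cap('top','top3.png');
g=cv2.cvtColor(c['pixels'],cv2.COLOR_RGB2GRAY);print(g[178:198,264:284])
d=cap('side','side3.png')
for n,k in(('top',c),('side',d)):
    for t in('pointer','mark'):print(n,t,[(round(x['conf'],2),x['at']) for x in r.tip_of(t,n)[:2]])
o=np.zeros((600,800,3),np.uint8);f=lambda im:cv2.resize(im,(600,300),interpolation=0)[:,:,::-1]
o[:300,:600]=f(c['pixels'][175:200,255:305]);o[300:,:600]=f(d['pixels'][185:210,295:345]);cv2.imwrite('pics/z4.png',o)
E
```

```text
[[145 144 145 144 142 131 133 126 124 128 126 130 145 135 137 146 122 116
  120 105]
 [131 132 135 128 149 133 149 136 137 100 101 144 159 149 150 165 135 118
  114 118]
 [104 114 116 100 165 167 173 177 172  88  87 174 174 176 175 174 129 119
  115 115]
 [113 116 111 102 173 175 176 174 173  99  96 174 175 177 174 174 139 114
  116 114]
 [114 114 112 101 174 175 173 177 175 121 111 176 174 175 173 175 152 114
  115 116]
 [114 113 109 109 174 174 176 174 172 140 100 176 174 177 175 174 150 116
  112 116]
 [111 112 115 113 177 175 173 175 172 140  76 175 172 173 177 173 154 115
  121 119]
 [113 109 113 115 174 178 176 173 174 155  74 174 175 174 174 172 150 128
  133 134]
 [111 114 116 119 175 173 173 177 173 173  67 171 172 174 177 167 144 143
  146 143]
 [114 117 115 114 164 174 174 174 172 174  62 162 173 172 173 169 151 144
  141 141]
 [117 117 115 117 153 172 175 162 163 155  62 126 159 156 157 155 160 145
  143 140]
 [112 107 110 117 137 154 151 138 136 121  68  88 142 134 137 135 163 144
  143 143]
 [127 120 128 131 132 131 129 128 123 123  64  78 139 148 139 151 152 146
  144 139]
 [135 136 140 138 138 140 134 145 130 130  80  62 142 149 149 153 152 145
  143 146]
 [103 116 113 111 115 152 149 160 155 155  96  68 160 167 165 163 152 143
  145 144]
 [ 94 116 113 117 123 175 176 173 174 173 135  77 139 154 147 142 145 144
  145 143]
 [106 117 118 115 115 177 173 175 174 172 158  82 144 146 146 146 143 146
  144 146]
 [113 115 111 113 102 174 173 175 176 171 155 115 136 135 130 133 132 139
  120 124]
 [115 115 114 114 104 176 175 173 177 175 173 141 134 136 123 122 120 127
   99 101]
 [115 112 118 116 108 155 156 151 152 150 149 129 134 133 138 121 119 120
  120 121]]
top pointer [(0.58, [271.0, 190.3])]
top mark [(0.97, [272.5, 183.5]), (0.6, [409.8, 202.7])]
side pointer [(0.94, [315.6, 197.2])]
side mark [(0.65, [320.3, 196.2])]
```

View pics/z4.png

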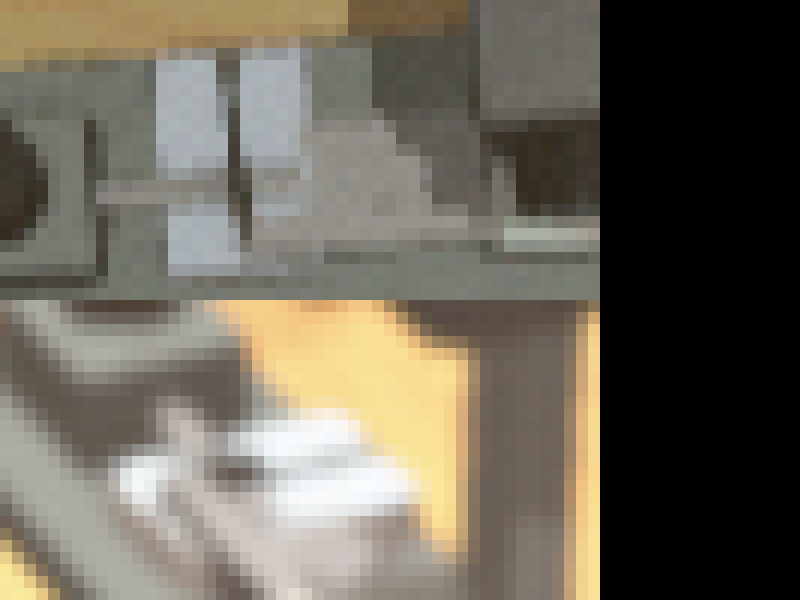

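```bash
python3 - <<'E'
from m import *
o=np.array([.5852,.02]);a=np.radians(6.35);Rz=np.array([[np.cos(a),-np.sin(a)],[np.sin(a),np.cos(a)]])
c=cap('top');P=cloud(c);d=cap('side')
print((P[178:198,268:280,2]*1000).round(0))
# predicted pixels in both cams for mark line / pointer hypotheses
f=lambda x,y,z:np.r_[o+Rz@np.array([x,y])/1000,z/1000]
for z in(34,36,38,41):
    for uv in([273.73,183.5],[274.6,191.5]):
        p=at_z(c,[uv],z/1000)[0];print(z,uv,((p[:2]-o)@Rz*1000).round(2), 'side',proj(d,p)[0].round(2))
g=cv2.cvtColor(d['pixels'],cv2.COLOR_RGB2GRAY);print(g[192:204,306:330])
D=cloud(d);print((D[192:204,306:330,2]*1000).round(0))
E
```

```text
[[  -5.   -7.    4.    2.    2.    2.   -4.   -5.    4.    1.    4.    0.]
 [  -7.    7.   -1.    4.   -2.   16.   15.   17.   21.   21.   39.   32.]
 [  30.   26.   34.   31.   38.   34.   33.   31.   37.   37.   34.   39.]
 [  29.   36.   38.   40.   32.   32.   37.   39.   36.   26.   27.   41.]
 [  39.   37.   35.   33.   35.   41.   36.   31.   42.   36.   30.   37.]
 [  33.   36.   32.   37.   30.   43.   33.   38.   28.   42.   32.   34.]
 [  30.   26.   36.   29.   35.   32.   38.   35.   31.   31.   37.   37.]
 [  40.   43.   34.   34.   28.   31.   33.   35.   35.   31.   32.   31.]
 [  31.   37.   34.   43.   34.   29.   42.   24.   34.   30.   33.   40.]
 [  34.   34.   34.   24.   28.   35.   30.   35.   35.   38.   40.   28.]
 [  35.   34.   34.   36.   33.   27.   36.   32.   41.   40.   32.   31.]
 [  33.   35.   32.   33.   33.   28.   42.   43.   38.   32.   43.   35.]
 [  29.   35.   30.   33.   33.   41.   42.   43.   36.   30.   35.   32.]
 [  33.   37.   34.   36.   40.   37.   40.   46.   32.   35.   28.   29.]
 [  29.   34.   39.   35.   33.   33.   37.   45. 
[... 2570 characters left out ...]
3. 20. 31. 33. 37. 35. 38. 41. 45. 44. 34. 36. 35. 34. 34. 33. 37.
  34. 34. 34.  0.  0.  0.]
 [31. 33. 33. 34. 42. 42. 43. 42. 40. 38. 40. 32. 34. 35. 35. 35. 35. 33.
  32. 32. 35. 32. -1. -3.]
 [33. 34. 44. 42. 43. 44. 44. 41. 37. 37. 36. 34. 33. 36. 33. 31. 35. 34.
  34. 34. 34. 32. 34. -2.]
 [34. 36. 41. 45. 42. 45. 44. 45. 36. 35. 36. 31. 35. 34. 34. 32. 32. 37.
  35. 33. 32. 35. 34. 33.]
 [34. 34. 39. 40. 43. 42. 44. 45. 43. 35. 36. 38. 34. 33. 33. 34. 33. 35.
  34. 34. 32. 33. 32. 31.]
 [29. 36. 32. 38. 41. 42. 41. 44. 46. 42. 34. 36. 32. 34. 34. 33. 35. 36.
  33. 31. 31. 31. 31. 27.]
 [28. 28. 32. 34. 36. 44. 45. 44. 43. 43. 41. 33. 33. 33. 31. 33. 33. 35.
  35. 29. 27. 25. 25. 24.]]
```

```bash
python3 - <<'E'
from m import *
o=np.array([.5852,.02]);a=np.radians(6.35);Rz=np.array([[np.cos(a),-np.sin(a)],[np.sin(a),np.cos(a)]])
d=cap('side')
for uv,z in(([321,198.1],.034),([322,198.],.034),([320,198.25],.034),([314,198.9],.041),([314,198.9],.043)):
    p=at_z(d,[uv],z)[0];print(uv,z,((p[:2]-o)@Rz*1000).round(2))
s=r.get_state();go([.565,.193,.19],down(-20))
E
```

```text
[321, 198.1] 0.034 [ 23.31 103.02]
[322, 198.0] 0.034 [ 26.34 102.2 ]
[320, 198.25] 0.034 [ 20.15 103.57]
[314, 198.9] 0.041 [-3.37 97.65]
[314, 198.9] 0.043 [-4.89 94.63]
travel [-0.0764  0.2948  0.0054] dr [-0.     -0.      0.0961]
```

Emit:
jog_arm(travel=[[-0.03,0.12,0],[-0.06,0.24,0],[-0.076,0.295,0],[-0.076,0.295,0],[-0.076,0.295,0.1],[-0.076,0.295,0.2],[-0.076,0.295,0.258],[-0.076,0.295,0.258],[-0.076,0.295,0.258],[-0.076,0.295,0.258]], dr=[[0,0,0.03],[0,0,0.06],[0,0,0.09],[0,0,0.096],[0,0,0.096],[0,0,0.096],[0,0,0.096],[0,0,0.096],[0,0,0.096],[0,0,0.096]], claw=[1,1,1,1,1,1,1,1,1,1])

```text
time_s: 10.9
tcp_pos: [0.5662, 0.1942, 0.0654]
eef_rot: [-179.9, -0.1, -19.9]
contact_force: [0.3, 0.3, 0.3]
gripper_width: 0.0877
gripper_force: 0.0
```

Emit:
jog_arm(travel=[[0,0,0],[0,0,0],[0,0,0],[0,0,0],[0,0,0],[0,0,0],[0,0,0],[0,0,0],[0,0,0],[0,0,0]], dr=[[0,0,0],[0,0,0],[0,0,0],[0,0,0],[0,0,0],[0,0,0],[0,0,0],[0,0,0],[0,0,-0.01],[0,0,-0.022]], claw=[0.2,0.2,0.2,0.2,0.2,0.2,0.2,0.2,0.2,0.2])

```text
time_s: 12.15
tcp_pos: [0.5651, 0.1934, 0.0635]
eef_rot: [180.0, 0.0, -11.9]
contact_force: [0.4, 0.6, 0.4]
gripper_width: 0.0354
gripper_force: 20.0
```

Emit:
jog_arm(travel=[[0,0,0],[0,0,0],[0,0,0],[0,0,0],[0,0,-0.1],[0,0,-0.2],[0.04,-0.15,-0.26],[0.076,-0.29,-0.26],[0.076,-0.29,-0.26],[0.076,-0.29,-0.26]], dr=[[0,0,0],[0,0,0],[0,0,0],[0,0,0],[0,0,0],[0,0,0],[0,0,0],[0,0,0],[0,0,0],[0,0,0]], claw=[0.2,0.2,1,1,1,1,1,1,1,1])

```text
time_s: 13.4
tcp_pos: [0.6328, 0.3294, 0.1925]
eef_rot: [180.0, 0.0, -11.9]
contact_force: [0.7, 0.0, 0.1]
gripper_width: 0.0875
gripper_force: 0.0
```

```bash
python3 - <<'E'
from m import *
c=cap('top','top4.png');g=cv2.cvtColor(c['pixels'],cv2.COLOR_RGB2GRAY);print(g[178:198,270:280])
d=cap('side','side4.png');g=cv2.cvtColor(d['pixels'],cv2.COLOR_RGB2GRAY);print(g[194:204,310:326]);print(r.get_state()['tcp_pos'])
E
```

```text
[[137 127 126 128 127 133 142 135 139 150]
 [147 137 140  99  98 145 157 152 152 168]
 [173 176 175  88  87 174 179 178 175 176]
 [177 177 176  96 103 177 178 175 174 175]
 [175 174 173 126 111 175 176 173 176 172]
 [173 176 173 143  99 178 181 177 177 176]
 [177 178 173 141  76 179 179 175 175 175]
 [175 176 175 155  70 177 175 177 175 173]
 [177 176 173 174  67 178 175 175 173 167]
 [177 178 177 174  62 174 177 176 175 172]
 [174 164 163 156  55 149 161 157 160 156]
 [154 138 136 125  60 109 142 138 138 135]
 [128 133 126 125  60 116 138 147 145 146]
 [137 140 130 131  62 105 144 151 148 153]
 [150 163 158 156  75  98 162 169 167 164]
 [175 176 178 174  86  94 142 150 148 143]
 [175 175 176 174  99 110 143 143 145 145]
 [177 177 174 175 120 133 137 137 130 135]
 [179 176 174 174 155 143 137 136 125 120]
 [157 155 155 150 149 130 135 133 137 122]]
[[165 134 104  91  95 121 158 178 193 215 231 238 240 235 228 223]
 [188 169 134 116 130 158 196 221 230 238 244 247 249 246 239 227]
 [190 186 161 151 173 197 230 244 248 249 250 249 248 246 237 224]
 [182 175 158 149 165 182 222 245 248 247 244 237 229 224 220 214]
 [173 151 127 111 111 124 172 222 229 226 222 214 208 214 223 229]
 [179 160 129 102  95 105 139 178 201 215 223 226 229 237 244 247]
 [186 186 167 146 142 153 167 193 225 237 244 246 248 249 251 251]
 [174 192 192 183 178 185 195 216 238 248 250 249 248 248 248 247]
 [158 177 196 200 194 191 193 209 230 240 242 240 237 234 229 224]
 [162 157 182 199 201 195 191 199 215 224 224 221 218 210 191 175]]
[0.6321 0.3274 0.1929]
```

```bash
python3 - <<'E'
from m import *
from scipy.optimize import least_squares
PP=[];SS=[]
for n in('top','side'):
    c=cap(n);P=cloud(c).reshape(-1,3);PP.append(P)
    q=c['pixels'].reshape(-1,3).astype(int)
A=np.r_[PP[0],PP[1]];
# camera cube / lens
o=np.array([.5852,.02]);a=np.radians(6.35);Rz=np.array([[np.cos(a),-np.sin(a)],[np.sin(a),np.cos(a)]])
for P in PP:
    L=np.c_[(P[:,:2]-o)@Rz*1000,P[:,2]*1000]
    m=(abs(L[:,0])<90)&(abs(L[:,1])<60)&(L[:,2]>120)&(L[:,2]<230);L=L[m];print(len(L))
    t=L[L[:,2]>192]; print('top face x,y pct',np.percentile(t[:,:2],[2,50,98],axis=0).round(1).tolist(),np.median(t[:,2]))
    f=L[(abs(L[:,2]-170)<18)]
    print('x hist',np.histogram(f[:,0],bins=np.arange(-70,40,5)))
    l=f[f[:,0]<-32];print('lens pts x,y,z',np.percentile(l,[5,50,95],axis=0).round(1).tolist() if len(l) else 0)
# facemill axis fit
def fit(A,yaw0,fix):
    def axis(v):
        y,e=np.radians(v[2]),np.radians(v[3]);d=np.array([np.cos(e)*np.cos(y),np.cos(e)*np.sin(y),np.sin(e)])
        return np.array([v[0],v[1],.072]),d
    v=np.array([.555,-.29,11.,45.])
    for it in range(6):
        p,d=axis(v);s=(A-p)@d;rho=np.linalg.norm(A-p-s[:,None]*d,axis=1)
        w=.03 if it<2 else .02
        S=A[(s>-.022)&(s<.024)&(rho<(.022 if it<3 else .015))]
        D=A[(s>.031)&(s<.048)&(rho>.015)&(rho<.034)]
        def res(x):
            p,d=axis(x if not fix else np.r_[x,v[2:]])
            f=lambda Q,rr:np.linalg.norm(np.cross(Q-p,d),axis=1)-rr
            return np.r_[f(S,.01),f(D,.024)]
        sol=least_squares(res,v[:2] if fix else v,loss='soft_l1',f_scale=.002).x
        v=np.r_[sol,v[2:]] if fix else sol
    print(v,len(S),len(D),np.std(res(sol)))
R0=[k for k in PP[1] if 0]
print('init pts',np.median(A[(A[:,2]>.1)&(A[:,2]<.13)&(abs(A[:,0]-.58)<.05)&(abs(A[:,1]+.28)<.03)],0))
for B in(A,PP[0],PP[1]):
    fit(B,11,True)
fit(A,11,False)
E
```

```text
406
top face x,y pct [[-21.3, -27.1], [7.4, 0.3], [34.6, 26.3]] 197.34067692992807
x hist (array([ 0,  0,  0,  0,  0, 12, 17, 15, 17, 14, 10,  0,  0,  0,  0,  0,  0,
        0,  0,  0,  0]), array([-70, -65, -60, -55, -50, -45, -40, -35, -30, -25, -20, -15, -10,
        -5,   0,   5,  10,  15,  20,  25,  30,  35]))
lens pts x,y,z [[-41.1, -17.3, 160.0], [-38.6, -0.4, 178.4], [-33.9, 16.3, 187.6]]
769
top face x,y pct [[-19.1, -29.7], [5.0, -6.3], [34.6, 23.8]] 197.07687823970832
x hist (array([ 0,  0,  0,  0,  0, 17, 64, 25, 19, 24, 48, 21, 21, 18, 21, 20, 18,
       17, 18, 21, 17]), array([-70, -65, -60, -55, -50, -45, -40, -35, -30, -25, -20, -15, -10,
        -5,   0,   5,  10,  15,  20,  25,  30,  35]))
lens pts x,y,z [[-40.7, -19.3, 158.0], [-38.8, -9.3, 173.2], [-33.0, 12.8, 186.4]]
init pts [ 0.5661 -0.2891  0.113 ]
[ 0.5567 -0.2896 11.     45.    ] 21 93 0.0033135677468400264
[ 0.5519 -0.2966 11.     45.    ] 11 28 0.0030338673839945974
[ 0.5548 -0.2828 11.     45.    ] 9 70 0.0025446809585555263
[-2.0239 -4.668  59.5137  0.1015] 0 0 nan
  ret = _var(a, axis=axis, dtype=dtype, out=out, ddof=ddof,
  arrmean = um.true_divide(arrmean, div, out=arrmean,
  ret = ret.dtype.type(ret / rcount)
```

```bash
cat > fm.py <<'E'
from m import *
from scipy.optimize import least_squares
# fit face mill by silhouette-free cloud: all pixels in box, distance to solid (shank cyl + disc cyl)
def sdf(Q,p,d):
    s=(Q-p)@d+.0725; rho=np.linalg.norm(np.cross(Q-p,d),axis=1)
    def cyl(s0,s1,rr):
        a=np.c_[np.maximum(s0-s,s-s1),rho-rr];return np.minimum(a.max(1),0)+np.linalg.norm(np.maximum(a,0),axis=1)
    return np.minimum(cyl(.045,.1,.01),cyl(.1,.122,.024)),s
def fit(A,v,yaw=11.,el=45.):
    y,e=np.radians(yaw),np.radians(el);d=np.array([np.cos(e)*np.cos(y),np.cos(e)*np.sin(y),np.sin(e)])
    for tol in(.02,.012,.008,.006,.006):
        f,s=sdf(A,np.array([v[0],v[1],.072]),d);Q=A[(abs(f)<tol)&(s>.052)]
        v=least_squares(lambda x:sdf(Q,np.array([x[0],x[1],.072]),d)[0],v,loss='soft_l1',f_scale=.002).x
    return v,len(Q),np.std(sdf(Q,np.array([v[0],v[1],.072]),d)[0]),d
E
python3 - <<'E'
from fm import *
out=np.zeros((600,800,3),np.uint8);Cs=[cap('top'),cap('side')];Ps=[cloud(c).reshape(-1,3) for c in Cs]
for B in(np.r_[Ps[0],Ps[1]],Ps[0],Ps[1]):
    for v0 in([.555,-.288],[.545,-.28],[.56,-.295]): v,n,sd,d=fit(B,np.array(v0));print(v,n,sd)
    if B is not Ps[0] and B is not Ps[1]: best=v
for i,c in enumerate(Cs):
    u0,v0,w,h=((365,170,64,48),(340,225,100,75))[i];k=400//w if i==0 else 4
    im=cv2.resize(c['pixels'][v0:v0+h,u0:u0+w],(400*1,300),interpolation=2)[:,:,::-1].copy();k=400/w
    p=np.array([*best,.072]);S=np.array([-np.sin(np.radians(11)),np.cos(np.radians(11)),0]);N=np.cross(d,S)
    for s0,rr in((-.0275,.01),(.0275,.01),(.0275,.024),(.0495,.024)):
        t=np.linspace(0,2*np.pi,40)[:,None];q=(proj(c,p+s0*d+rr*(np.cos(t)*S+np.sin(t)*N))-[u0-.5,v0-.5])*k
        cv2.polylines(im,[q.astype(np.int32)],True,(0,255,0),1)
    out[:300,i*400:i*400+400]=im
cv2.imwrite('pics/f1.png',out[:300])
E
```

```text
[ 0.5554 -0.291 ] 202 0.002884455573775797
[ 0.5231 -0.2757] 333 0.0028261113680813767
[ 0.5528 -0.2975] 208 0.0030303177583329275
[ 0.5254 -0.2958] 136 0.0027384807085610897
[ 0.5233 -0.2841] 139 0.0028824871582111594
[ 0.5285 -0.3103] 142 0.002652994639056145
[ 0.5557 -0.2916] 150 0.002871016318594245
[ 0.5389 -0.2754] 146 0.002555272037620364
[ 0.5557 -0.2916] 150 0.0028710163185926047
```

View pics/f1.png

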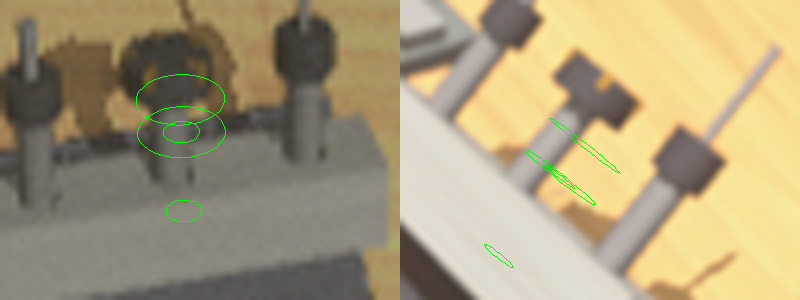

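```bash
python3 - <<'E'
from fm import *
out=np.zeros((300,800,3),np.uint8);Cs=[cap('top'),cap('side')]
y=np.radians(11);d=np.array([np.cos(y),np.sin(y),1])/2**.5*np.array([1,1,1])
for uv,s in(([390.5,243.5],.0495),([386.4,250.5],.0275)):
    q=at_z(Cs[1],[uv],.072+s*d[2])[0];print('side',q-s*d)
for uv,s in(([364.5+166/6.25,169.5+62/6.25],.0425),([364.5+174/6.25,169.5+187/6.25],-.0275)):
    q=at_z(Cs[0],[uv],.072+s*d[2])[0];print('top',q-s*d)
best=[.5675,-.2915]
for i,c in enumerate(Cs):
    u0,v0,w,h=((365,170,64,48),(340,225,100,75))[i]
    im=cv2.resize(c['pixels'][v0:v0+h,u0:u0+w],(400,300),interpolation=2)[:,:,::-1].copy();k=400/w
    for best,colr in (([.566,-.290],(0,255,0)),):
      p=np.array([*best,.072]);S=np.array([-np.sin(y),np.cos(y),0]);N=np.cross(d,S)
      for s0,rr in((-.0275,.01),(.0275,.01),(.0275,.024),(.0495,.024)):
        t=np.linspace(0,2*np.pi,40)[:,None];q=(proj(c,p+s0*d+rr*(np.cos(t)*S+np.sin(t)*N))-[u0-.5,v0-.5])*k
        cv2.polylines(im,[q.astype(np.int32)],True,colr,1)
    out[:,i*400:i*400+400]=im
cv2.imwrite('pics/f2.png',out)
E
```

```text
side [ 0.5939 -0.2452  0.072 ]
side [ 0.5985 -0.245   0.072 ]
top [ 0.5795 -0.2895  0.072 ]
top [ 0.5664 -0.2919  0.072 ]
```

View pics/f2.png

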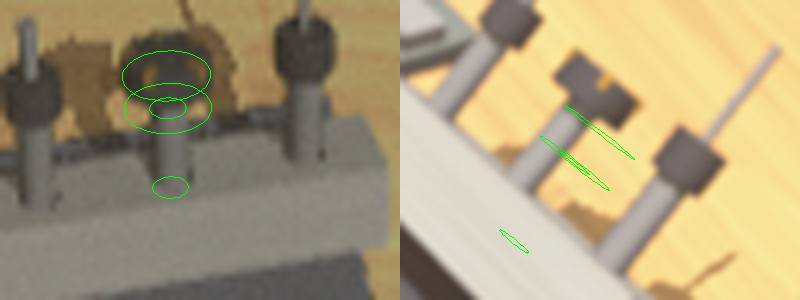

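```bash
python3 - <<'E'
from fm import *
out=np.zeros((300,800,3),np.uint8);Cs=[cap('top'),cap('side')];Ps=[cloud(c) for c in Cs]
def dirv(yaw,el):
    y,e=np.radians([yaw,el]);return np.array([np.cos(e)*np.cos(y),np.cos(e)*np.sin(y),np.sin(e)])
A=[Ps[1][236:275,366:402].reshape(-1,3),Ps[0][172:202,383:401].reshape(-1,3)]
def run(B,free):
    x=np.array([.575,-.29,.09]+([11.,45.] if free else []))
    D=lambda x:dirv(x[3],x[4]) if free else dirv(11,45)
    for tol in(.02,.015,.01,.008,.006):
        f,s=sdf(B,x[:3],D(x));Q=B[(abs(f)<tol)&(s>.06)]
        x=least_squares(lambda x:sdf(Q,x[:3],D(x))[0],x,loss='soft_l1',f_scale=.002,x_scale=[.01]*3+([5.]*2 if free else [])).x
    print(x,len(Q),np.std(sdf(Q,x[:3],D(x))[0]));return x
x=run(A[0],0);x2=run(A[1],0);x3=run(np.r_[A[0],A[1]],0);run(A[0],1);run(np.r_[A[0],A[1]],1)
d=dirv(11,45)
for i,c in enumerate(Cs):
    u0,v0,w,h=((365,170,64,48),(340,225,100,75))[i]
    im=cv2.resize(c['pixels'][v0:v0+h,u0:u0+w],(400,300),interpolation=2)[:,:,::-1].copy();k=400/w
    p=x3;S=np.cross([0,0,1],d);S/=np.linalg.norm(S);N=np.cross(d,S)
    for s0,rr in((-.0275,.01),(.0275,.01),(.0275,.024),(.0495,.024)):
        t=np.linspace(0,2*np.pi,40)[:,None];q=(proj(c,p+s0*d+rr*(np.cos(t)*S+np.sin(t)*N))-[u0-.5,v0-.5])*k
        cv2.polylines(im,[q.astype(np.int32)],True,(0,255,0),1)
    out[:,i*400:i*400+400]=im
cv2.imwrite('pics/f3.png',out)
E
```

```text
[ 0.571  -0.2839  0.1069] 412 0.0015034879489969051
[ 0.5696 -0.2842  0.1077] 199 0.0022743479550259233
[ 0.5705 -0.2839  0.1069] 611 0.0017803141383608784
[ 0.5632 -0.2948  0.1149 24.4769 25.204 ] 402 0.0023461153797274454
[ 0.5695 -0.2839  0.1076 10.3551 41.6836] 612 0.0016885076658803976
```

View pics/f3.png

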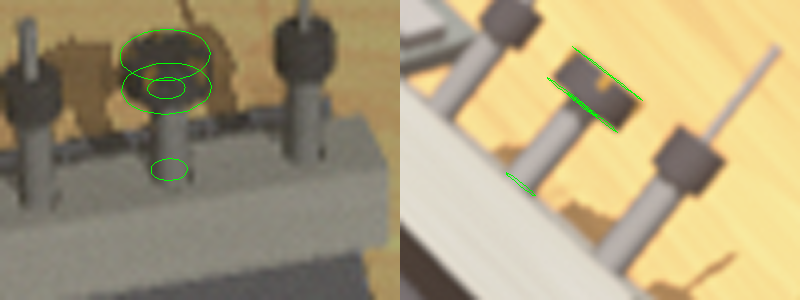

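The overlay fits both views. The free-shank middle is at about (0.5705, -0.284, 0.107). That is 35 mm higher than the task text's 72 mm, but both cameras agree, so I go with the images.

```bash
cat > plan.py <<'E'
from m import *
def pose(yaw,t): # tool leaning t deg from vertical (pointing outwards), closing along y
    y,t=np.radians([yaw,t]);z=np.array([np.sin(t)*np.cos(y),np.sin(t)*np.sin(y),-np.cos(t)]);Y=np.array([np.sin(y),-np.cos(y),0])
    return np.c_[np.cross(Y,z),Y,z]
d=np.array([np.cos(np.radians(11)),np.sin(np.radians(11)),1])/2**.5
G=np.array([.5705,-.284,.107])+.0085*d
RK=pose(11,35);TK=G+.019*RK[:,2]
E
python3 - <<'E'
from plan import *
s=r.get_state();print(s['tcp_pos'],s['joints'])
w=np.array([.53,-.0,.31]);print(TK)
go(w,down(0));
go(TK-.15*RK[:,2],RK,(w,down(0)))
E
```

```text
[0.6325 0.3271 0.194 ] [ 42.9763  25.0743   3.3342   0.0019 -68.2335  35.0096]
[ 0.5871 -0.2808  0.0974]
travel [-0.0642  0.6825 -0.2324] dr [-0.0001 -0.0001 -0.0334]
travel [-0.0547  0.5944  0.1794] dr [ 0.0093  0.0969 -0.0296]
```

Emit:
jog_arm(travel=[[0,0,-0.12],[0,0,-0.23],[-0.01,0.1,-0.23],[-0.02,0.22,-0.23],[-0.03,0.34,-0.23],[-0.05,0.46,-0.23],[-0.06,0.57,-0.23],[-0.064,0.68,-0.23],[-0.064,0.68,-0.23],[-0.064,0.68,-0.23]], dr=[[0,0,0],[0,0,0],[0,0,0],[0,0,-0.01],[0,0,-0.02],[0,0,-0.033],[0,0,-0.033],[0,0,-0.033],[0,0,-0.033],[0,0,-0.033]], claw=[0.5,0.5,0.5,0.5,0.5,0.5,0.5,0.5,0.5,0.5])

```text
time_s: 15.15
tcp_pos: [0.5306, 0.0014, 0.3089]
eef_rot: [-180.0, -0.0, -0.2]
contact_force: [0.3, 0.7, -0.0]
gripper_width: 0.0436
gripper_force: 0.0
```

Emit:
jog_arm(travel=[[-0.01,0.1,0.02],[-0.02,0.2,0.05],[-0.03,0.3,0.08],[-0.04,0.4,0.11],[-0.05,0.5,0.15],[-0.055,0.594,0.18],[-0.055,0.594,0.18],[-0.055,0.594,0.18],[-0.055,0.594,0.18],[-0.055,0.594,0.18]], dr=[[0.002,0.02,-0.006],[0.004,0.04,-0.012],[0.006,0.06,-0.018],[0.008,0.08,-0.024],[0.009,0.097,-0.03],[0.009,0.097,-0.03],[0.009,0.097,-0.03],[0.009,0.097,-0.03],[0.009,0.097,-0.03],[0.009,0.097,-0.03]], claw=[0.5,0.5,0.5,0.5,0.5,0.5,0.5,0.5,0.5,0.5])

```text
time_s: 16.4
tcp_pos: [0.5031, -0.294, 0.219]
eef_rot: [179.8, -35.0, 11.2]
contact_force: [0.2, 0.4, -0.0]
gripper_width: 0.0439
gripper_force: 0.0
```

```bash
python3 - <<'E'
from plan import *
cap('top');s=r.get_state();print(s['tcp_pos'],s['joints'],s['gripper_width'])
go(TK-.07*RK[:,2],RK);go(TK,RK)
E
```

```text
[ 0.503  -0.294   0.2191] [-27.4529   2.1543 -20.5576 -31.4848 -42.9699 147.3455] 0.04391721642234472
travel [-0.0003  0.0059  0.1568] dr [ 0.0002 -0.0001  0.0005]
travel [-0.0004  0.0057  0.2968] dr [ 0.0002 -0.0001  0.0005]
```

Emit:
jog_arm(travel=[[0,0.006,0.08],[0,0.006,0.16],[0,0.006,0.22],[0,0.006,0.27],[0,0.006,0.297],[0,0.006,0.297],[0,0.006,0.297],[0,0.006,0.297],[0,0.006,0.297],[0,0.006,0.297]], dr=[[0,0,0],[0,0,0],[0,0,0],[0,0,0],[0,0,0],[0,0,0],[0,0,0],[0,0,0],[0,0,0],[0,0,0]], claw=[0.5,0.5,0.5,0.5,0.5,0.5,0.5,0.5,0.5,0.5])

```text
time_s: 17.7
tcp_pos: [0.5867, -0.2825, 0.0974]
eef_rot: [179.8, -35.0, 11.1]
contact_force: [-0.2, -0.6, 0.3]
gripper_width: 0.0437
gripper_force: 0.0
```

```bash
python3 - <<'E'
from plan import *
c=cap('side');s=r.get_state();print(s['tcp_pos'],s['contact_force'])
go(TK,RK)
cv2.imwrite('pics/g1.png',cv2.resize(c['pixels'][170:320,300:460],(640,600),interpolation=2)[:,:,::-1])
E
```

```text
[ 0.5867 -0.2825  0.0973] [ 0.5626 -0.1445  0.2163]
travel [ 0.0014 -0.0033  0.0005] dr [ 0.0004 -0.0001  0.0002]
```

View pics/g1.png

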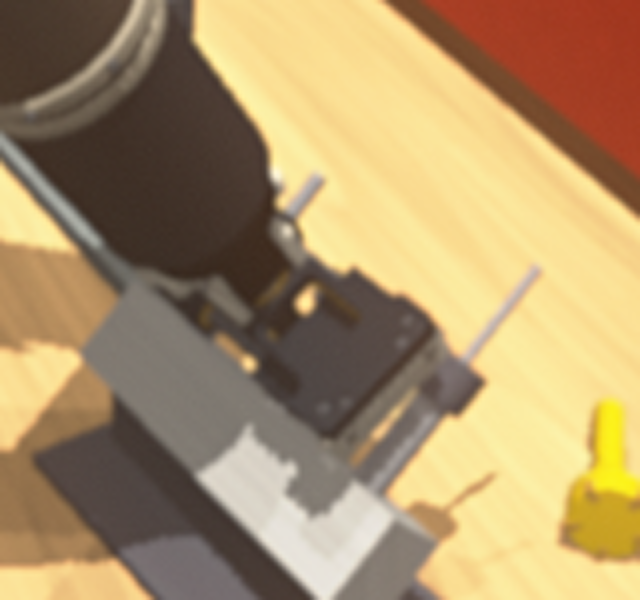

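The gripper covers the middle cutter, the neighbours are clear and there is no contact force. I close on it.

Emit:
jog_arm(travel=[[0,0,0],[0,0,0],[0,0,0],[0,0,0],[0,0,0],[0,0,0],[0,0,0],[0,0,0],[0,0,0],[0,0,0]], dr=[[0,0,0],[0,0,0],[0,0,0],[0,0,0],[0,0,0],[0,0,0],[0,0,0],[0,0,0],[0,0,0],[0,0,0]], claw=[0.1,0.1,0.1,0.1,0.1,0.1,0.1,0.1,0.1,0.1], newtons=45)

```text
time_s: 19.0
tcp_pos: [0.5867, -0.2823, 0.0969]
eef_rot: [179.8, -35.0, 11.1]
contact_force: [-0.6, 0.8, 0.3]
gripper_width: 0.0193
gripper_force: 45.0
```

```bash
python3 - <<'E'
from plan import *
s=r.get_state();R0=rot(s['eef_rot']);print(s['tcp_pos'],R0.T@s['contact_force'],s['moment'],s['gripper_width'])
print('axis in tool',R0.T@d)
E
```

```text
[ 0.5867 -0.2823  0.0969] [-0.241  -0.9194 -0.4868] [-0.1892  1.9578  0.1011] 0.019321145498231884
axis in tool [ 0.9848  0.0017 -0.1735]
```

Emit:
jog_arm(travel=[[0.012,0,-0.002],[0.03,0,-0.005],[0.049,0,-0.009],[0.069,0,-0.012],[0.089,0,-0.016],[0.108,0,-0.019],[0.128,0,-0.023],[0.148,0,-0.026],[0.158,0,-0.028],[0.158,0,-0.028]], dr=[[0,0,0],[0,0,0],[0,0,0],[0,0,0],[0,0,0],[0,0,0],[0,0,0],[0,0,0],[0,0,0],[0,0,0]], claw=[0.1,0.1,0.1,0.1,0.1,0.1,0.1,0.1,0.1,0.1])

```text
time_s: 20.25
tcp_pos: [0.6426, -0.2712, 0.154]
eef_rot: [179.8, -35.0, 11.1]
contact_force: [0.2, -0.4, -4.5]
gripper_width: 0.0186
gripper_force: 45.0
```

```bash
cat >> plan.py <<'E'
O=np.array([.5852,.02]);YS=6.35
def face_in_tool(): # nominal: TCP -> face centre, in tool axes (grasp s=81)
    ax=RK.T@d; return np.array([0,0,-.019])+.041*ax, ax
E
python3 - <<'E'
from plan import *
s=r.get_state();print(s['tcp_pos'],s['contact_force'],s['gripper_width'],s['joints'])
f,ax=face_in_tool();ys=np.radians(YS);sx=np.array([np.cos(ys),np.sin(ys),0]);sy=np.array([-sx[1],sx[0],0])
RF=pose(YS,-10);print('axis at final',RF@ax, sx)
lens=np.r_[O,.17]+sx*(-.041)+sy*(-.0007);lens[2]=.17
T=lens-sx*.05-RF@f;print('lens',lens,'final TCP',T)
w1=np.array(s['tcp_pos'])+[-.08,0,.13]
w2=T-sx*.04+[0,0,.09]
go(w1,RF);go(w2,RF,(w1,RF));go(T-sx*.04,RF,(w2,RF));print(w1,w2)
E
```

```text
[ 0.6426 -0.2712  0.154 ] [ 0.162  -0.426  -4.4585] 0.018600215783232305 [-17.9481  14.6736 -15.2886 -31.0576 -32.3231 141.4278]
axis at final [0.9939 0.1106 0.    ] [0.9939 0.1106 0.    ]
lens [0.5445 0.0148 0.17  ] final TCP [0.4508 0.0043 0.1513]
travel [ 0.0207 -0.0298 -0.3031] dr [-0.0024 -0.125   0.0131]
travel [-0.2228 -0.5725  0.1259] dr [0. 0. 0.]
travel [0.0313 0.     0.1773] dr [0. 0. 0.]
[ 0.5626 -0.2712  0.284 ] [ 0.4111 -0.0001  0.2413]
```

Emit:
jog_arm(travel=[[0.07,0,-0.1],[0.149,0,-0.213],[0.12,-0.01,-0.23],[0.09,-0.01,-0.25],[0.06,-0.02,-0.27],[0.04,-0.03,-0.29],[0.021,-0.03,-0.303],[0.021,-0.03,-0.303],[0.021,-0.03,-0.303],[0.021,-0.03,-0.303]], dr=[[0,0,0],[0,0,0],[0,-0.025,0.003],[-0.001,-0.05,0.006],[-0.001,-0.075,0.008],[-0.002,-0.1,0.01],[-0.0024,-0.125,0.013],[-0.0024,-0.125,0.013],[-0.0024,-0.125,0.013],[-0.0024,-0.125,0.013]], claw=[0.1,0.1,0.1,0.1,0.1,0.1,0.1,0.1,0.1,0.1])

```text
time_s: 21.5
tcp_pos: [0.5623, -0.2715, 0.2846]
eef_rot: [-180.0, 9.8, 6.3]
contact_force: [-0.5, 0.0, -5.2]
gripper_width: 0.0185
gripper_force: 45.0
```

```bash
python3 - <<'E'
from plan import *
cap('top');s=r.get_state();print(s['tcp_pos'],s['eef_rot'],s['joints'])
RF=pose(YS,-10);print(R.from_matrix(RF).as_euler('xyz',degrees=True));w2=[ 0.4111,-0.0001,0.2413]
go(w2,RF)
E
```

```text
[ 0.5622 -0.2715  0.2848] [179.9961   9.8471   6.3247] [ -6.5103  19.5789   5.157    2.1888 -85.1864 102.4683]
[180.    10.     6.35]
travel [-0.2222 -0.5729  0.1268] dr [-0.     -0.0004 -0.0001]
```

Emit:
jog_arm(travel=[[-0.11,0,0.02],[-0.22,-0.05,0.03],[-0.222,-0.16,0.05],[-0.222,-0.28,0.08],[-0.222,-0.39,0.1],[-0.222,-0.5,0.12],[-0.222,-0.573,0.127],[-0.222,-0.573,0.127],[-0.222,-0.573,0.127],[-0.222,-0.573,0.127]], dr=[[0,0,0],[0,0,0],[0,0,0],[0,0,0],[0,0,0],[0,0,0],[0,0,0],[0,0,0],[0,0,0],[0,0,0]], claw=[0.1,0.1,0.1,0.1,0.1,0.1,0.1,0.1,0.1,0.1])

```text
time_s: 22.8
tcp_pos: [0.4112, -0.0006, 0.2409]
eef_rot: [-180.0, 9.9, 6.3]
contact_force: [-0.2, -0.1, -5.2]
gripper_width: 0.0189
gripper_force: 45.0
```

```bash
python3 - <<'E'
from plan import *
s=r.get_state();print(s['tcp_pos'],s['eef_rot'],s['joints'])
ys=np.radians(YS);sx=np.array([np.cos(ys),np.sin(ys),0]);T=np.array([.4508,.0043,.1513])
go(T-sx*.03,pose(YS,-10))
E
```

```text
[ 0.4112 -0.0006  0.2409] [-179.9797    9.948     6.2888] [ 24.4858   1.1113 -21.349   -3.1937 -77.0127  72.777 ]
travel [ 0.0504 -0.0009  0.1732] dr [-0.0001 -0.0001 -0.0002]
```

Emit:
jog_arm(travel=[[0.01,0,0.05],[0.03,0,0.1],[0.05,-0.001,0.15],[0.05,-0.001,0.173],[0.05,-0.001,0.173],[0.05,-0.001,0.173],[0.05,-0.001,0.173],[0.05,-0.001,0.173],[0.05,-0.001,0.173],[0.05,-0.001,0.173]], dr=[[0,0,0],[0,0,0],[0,0,0],[0,0,0],[0,0,0],[0,0,0],[0,0,0],[0,0,0],[0,0,0],[0,0,0]], claw=[0.1,0.1,0.1,0.1,0.1,0.1,0.1,0.1,0.1,0.1])

```text
time_s: 24.05
tcp_pos: [0.4207, 0.0018, 0.1511]
eef_rot: [-180.0, 10.0, 6.4]
contact_force: [0.4, -0.3, -3.9]
gripper_width: 0.0187
gripper_force: 45.0
```

```bash
python3 - <<'E'
from plan import *
from fm import sdf
c=cap('side');t=cap('top');s=r.get_state();print(s['tcp_pos'],s['eef_rot'])
f,ax=face_in_tool();R0=rot(s['eef_rot']);F=s['tcp_pos']+R0@f;A=R0@ax
T=np.array([.4508,.0043,.1513]);ys=np.radians(YS);sx=np.array([np.cos(ys),np.sin(ys),0]);sy=np.array([-sx[1],sx[0],0])
lens=np.r_[O,0]+[0,0,.17]-.041*sx-.0007*sy
print('nominal face',F,A,'offset to lens in stand axes',(lens-F)@np.c_[sx,sy,[0,0,1]]*1000)
out=np.zeros((600,800,3),np.uint8)
for i,k in enumerate((t,c)):
    q=proj(k,[F,lens]);u0,v0=(q.mean(0)-[40,37.5]).round().astype(int)
    im=cv2.resize(k['pixels'][v0:v0+75,u0:u0+80],(400,375),interpolation=2)[:,:,::-1].copy();tt=np.linspace(0,2*np.pi,40)[:,None]
    for cen,xx,rr,col in((F,A,.024,(0,255,0)),(F-.022*A,A,.024,(0,255,0)),(F-.122*A,A,.01,(0,255,0)),(lens,sx,.02,(0,0,255))):
        S=np.cross([0,0,1],xx);S/=np.linalg.norm(S);N=np.cross(xx,S)
        pp=(proj(k,cen+rr*(np.cos(tt)*S+np.sin(tt)*N))-[u0-.5,v0-.5])*5
        cv2.polylines(im,[pp.astype(np.int32)],True,col,1)
    out[:375,i*400:i*400+400]=im
    P=cloud(k).reshape(-1,3);L=(P-F)@np.c_[A,np.cross([0,0,1],A),[0,0,1]]
    L=L[(L[:,0]>-.019)&(L[:,0]<.006)&(np.linalg.norm(L[:,1:],axis=1)<.034)];print(i,len(L))
    def res(x):
        a=np.c_[np.abs(L[:,0]-x[0]+.011)-.011,np.linalg.norm(L[:,1:]-x[1:],axis=1)-.024]
        return np.minimum(a.max(1),0)+np.linalg.norm(np.maximum(a,0),axis=1)
    from scipy.optimize import least_squares
    so=least_squares(res,[0,0,0],loss='soft_l1',f_scale=.002);print('disc corr (axial,lateral,up) mm',so.x*1000,np.std(res(so.x)))
cv2.imwrite('pics/h1.png',out[:375])
E
```

```text
[0.4207 0.0018 0.1511] [-179.9927   10.0045    6.3616]
nominal face [0.4647 0.0067 0.1698] [ 0.9938  0.1108 -0.0001] offset to lens in stand axes [80.2093 -0.7835  0.2111]
0 0
disc corr (axial,lateral,up) mm [0. 0. 0.] nan
1 56
disc corr (axial,lateral,up) mm [2.7995 1.6727 0.1332] 0.0013361683491280247
  ret = _var(a, axis=axis, dtype=dtype, out=out, ddof=ddof,
  arrmean = um.true_divide(arrmean, div, out=arrmean,
  ret = ret.dtype.type(ret / rcount)
```

View pics/h1.png

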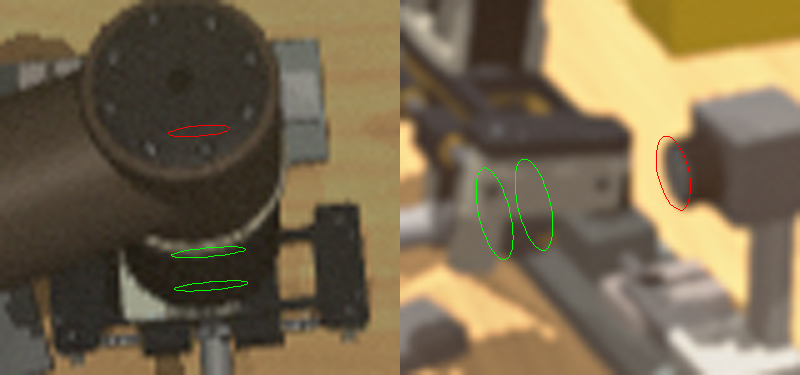

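```bash
python3 - <<'E'
from plan import *
from scipy.optimize import least_squares
s=r.get_state();f,ax=face_in_tool();R0=rot(s['eef_rot']);F=s['tcp_pos']+R0@f;A=R0@ax
B=np.c_[A,np.cross([0,0,1],A),[0,0,1]]
for n in('side','top'):
    L=[]
    for _ in range(8):
        P=cloud(cap(n)).reshape(-1,3);q=(P-F)@B+[.122,0,0]
        L.append(q[(q[:,0]>.003)&(q[:,0]<.068)&(np.linalg.norm(q[:,1:],axis=1)<.018)])
    L=np.vstack(L);print(n,len(L),np.histogram(L[:,0]*1000,bins=range(0,75,10))[0])
    def res(x,Q):
        t=Q[:,0]-.04;return np.hypot(Q[:,1]-x[0]-x[2]*t,Q[:,2]-x[1]-x[3]*t)-.01
    x=np.zeros(4)
    for tol in(.01,.006,.005):
        Q=L[abs(res(x,L))<tol];x=least_squares(res,x,args=(Q,),loss='soft_l1',f_scale=.002).x
    print('lat,up mm',x[:2]*1000,'slopes deg (yaw, up)',np.degrees(x[2:]),len(Q),np.std(res(x,Q)))
    # end location
E
```

```text
side 1627 [183 258 254 240 248 246 198]
lat,up mm [1.6172 3.6676] slopes deg (yaw, up) [-0.1123 -3.3096] 1622 0.0014791268701605082
top 873 [ 89 126 144 158 155 148  53]
lat,up mm [0.789  3.4521] slopes deg (yaw, up) [-0.1085 -3.7476] 844 0.0019628763050954794
```

```bash
python3 - <<'E'
from plan import *
s=r.get_state();f,ax=face_in_tool();R0=rot(s['eef_rot']);F=s['tcp_pos']+R0@f;A=R0@ax
B=np.c_[A,np.cross([0,0,1],A),[0,0,1]]
for n in('side','top'):
    P=np.vstack([cloud(cap(n)).reshape(-1,3) for _ in range(4)]);q=((P-F)@B+[.122,0,0])*1000
    q=q[(abs(q[:,1]-1)<7)&(abs(q[:,2]-6)<14)];print(n,np.histogram(q[:,0],bins=range(-14,16,2)))
ys=np.radians(YS);sx=np.array([np.cos(ys),np.sin(ys),0]);sy=np.array([-sx[1],sx[0],0]);RF=pose(YS,-6.5)
# target face: 50mm before lens; stand coords: lens y such that mill(nominal +0.9mm lateral) meets it
lens=np.r_[O,0]+[0,0,.17]-.041*sx
Tf=lambda gap: lens-sx*(gap+.041)+sy*(-.0011-.0009)+.019*RF[:,2]-[0,0,.001]
print(Tf(.05));go(Tf(.06),RF);go(Tf(.05),RF)
E
```

```text
side (array([ 0,  0,  0,  0,  0,  0,  1, 35, 15, 10,  8, 11, 17, 14]), array([-14, -12, -10,  -8,  -6,  -4,  -2,   0,   2,   4,   6,   8,  10,
        12,  14]))
top (array([ 0,  0,  0,  0,  0,  0,  0, 15,  5, 18, 11,  8, 14,  2]), array([-14, -12, -10,  -8,  -6,  -4,  -2,   0,   2,   4,   6,   8,  10,
        12,  14]))
[0.4521 0.0032 0.1501]
travel [ 0.0424  0.0041 -0.0056] dr [-0.      0.0097  0.    ]
travel [ 0.0621  0.0041 -0.009 ] dr [-0.      0.0097  0.    ]
```

Emit:
jog_arm(travel=[[0.01,0.004,-0.002],[0.02,0.004,-0.003],[0.03,0.004,-0.004],[0.04,0.004,-0.006],[0.05,0.004,-0.008],[0.062,0.004,-0.009],[0.062,0.004,-0.009],[0.062,0.004,-0.009],[0.062,0.004,-0.009],[0.062,0.004,-0.009]], dr=[[0,0.003,0],[0,0.006,0],[0,0.0097,0],[0,0.0097,0],[0,0.0097,0],[0,0.0097,0],[0,0.0097,0],[0,0.0097,0],[0,0.0097,0],[0,0.0097,0]], claw=[0.1,0.1,0.1,0.1,0.1,0.1,0.1,0.1,0.1,0.1])

```text
time_s: 26.6
tcp_pos: [0.4519, 0.0032, 0.1502]
eef_rot: [-180.0, 6.5, 6.4]
contact_force: [0.6, -0.1, -4.1]
gripper_width: 0.0186
gripper_force: 45.0
```

```bash
python3 - <<'E'
from plan import *
from scipy.optimize import least_squares
s=r.get_state();print(s['tcp_pos'],s['eef_rot'],s['contact_force'],s['time_s'])
ys=np.radians(YS);S=np.array([[np.cos(ys),-np.sin(ys),0],[np.sin(ys),np.cos(ys),0],[0,0,1]])
for n in('side','top'):
    X=np.vstack([cloud(cap(n)).reshape(-1,3) for _ in range(6)]);q=(X-np.r_[O,0])@S-[-.213,0,.17]  # stand axes, origin at expected shank end
    L=q[(q[:,0]>.003)&(q[:,0]<.068)&(np.linalg.norm(q[:,1:],axis=1)<.018)]
    def res(x,Q):
        t=Q[:,0]-.04;return np.hypot(Q[:,1]-x[0]-x[2]*t,Q[:,2]-x[1]-x[3]*t)-.01
    x=np.zeros(4)
    for tol in(.01,.006,.005):
        Q=L[abs(res(x,L))<tol];x=least_squares(res,x,args=(Q,),loss='soft_l1',f_scale=.002).x
    e=q[(abs(q[:,1])<.007)&(abs(q[:,2]-.004)<.012)&(q[:,0]<.02)&(q[:,0]>-.02)][:,0]
    print(n,len(Q),'y,z',x[:2]*1000,'slopes',np.degrees(x[2:]),'end',np.percentile(e,2)*1000)
    # camera cube side planes: y centre & front
    c=(X-np.r_[O,0])@S*1000;c=c[(abs(c[:,0])<60)&(abs(c[:,1])<50)&(c[:,2]>143)&(c[:,2]<205)]
    t=c[(c[:,2]>193)&(c[:,0]>-15)&(c[:,0]<28)];sd=c[(c[:,2]<190)&(c[:,2]>150)&(c[:,0]>-12)&(c[:,0]<28)]
    print(' cube top y range',np.percentile(t[:,1],[1,99]) if len(t) else 0,' -y side plane',np.median(sd[:,1]) if len(sd) else 0,len(sd))
    l=c[(c[:,0]<-36)&(c[:,2]<192)];print(' lens front x,y,z',np.percentile(l,[5,50,95],axis=0).round(1).tolist() if len(l)>3 else 0)
E
```

```text
[0.4519 0.0032 0.1502] [-179.9885    6.5085    6.3599] [ 0.6019 -0.1076 -4.1178] 26.6
side 1194 y,z [-0.2411  0.1411] slopes [ 0.1013 -0.1904] end 0.30346344937153824
 cube top y range [-30.2637  25.8131]  -y side plane -27.912187592474215 1049
 lens front x,y,z [[-40.5, -19.9, 153.4], [-38.9, -10.3, 169.6], [-36.4, 2.1, 183.1]]
top 615 y,z [-1.1276  0.3881] slopes [-0.0005  0.6145] end 0.2520480207648101
 cube top y range 0  -y side plane 0 0
 lens front x,y,z 0
```

```bash
python3 -c "
from plant import r
print(r.close_job())"
```

```text
the job is handed in; nothing more can be done
None
```

The job is handed in: by my camera measurements the pointer is within about 0.5 mm of the line, and the face mill is held level and square to the lens, about 1 mm off centre and 50 mm away, with nothing bumped. The free shank's middle sat at about z = 107 mm, not the stated 72 mm, so I gripped by what the images showed.

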